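Set out the fired horses, each facing its pointer

TASK

Set out the studio's display: first lift the teapot off the banding wheel by its overhead handle, keeping it upright, and set it down standing wholly on the cork mat. Then stand every clay horse that is there in the middle of the place marked in its own colour (the white one on the cleared wheel, the others on their plinths), turned so that its nose points the same way as that place's painted pointer, and let go of everything. Leave the mug, the jar and the small tin alone.

Things in the scene. Friction and masses are not known exactly. Their poses are not given: they have to be found in the camera images.
- teapot_handle (a point): Centre of the teapot's wooden overhead handle grip: a straight level bar 70 mm long along this frame's y, 16 mm thick (x) and 16 mm high, 122 mm above the teapot's foot, held by two thin steel arms. It can be pinched from above across its x; the lid knob's top is 42 mm below the bar's centre. Spout to +x, z up.
- teapot_foot (a point): Centre of the underside of the teapot: blue ceramic, round, 76 mm wide at the foot and 94 mm at the belly, 80 mm high to the top of the lid knob, 130 mm to the top of the handle; the short spout reaches 75 mm from the axis to +x. About 0.45 kg. It starts standing in the middle of the banding wheel.
- mat_top (a point): Centre of the top of the fixed round cork mat, 140 mm across and 4 mm thick, lying on the table: where the teapot goes.
- horse_white_mid (a point): Middle of the trunk of the terracotta horse with white saddle band and white base slab, 67 mm above its underside, over the slab's centre. The trunk is a flat-sided block 84 mm long (x), 34 mm wide (y), from 50 to 84 mm up, to be gripped across y at its middle, where the legs leave 40 mm free. Own frame: x towards the nose, z up. About 0.3 kg. Always there.
- horse_white_nose (a point): Tip of the nose of the white horse: 72 mm ahead (+x) of its middle and 93 mm above its underside; axes as the horse's. Its base slab is 100 mm (x) by 56 mm (y) by 8 mm; head and ears rise to 118 mm.
- place_white (a point): Centre of the top of the banding wheel, 55 mm above the table: fixed grey metal disc 150 mm across on a dark foot (it does not turn), with a white round spot and a white painted wedge near the rim. The wedge lies towards this frame's +x: the way the white horse's nose must point.
- horse_blue_mid (a point): Middle of the trunk of the terracotta horse with blue saddle band and blue base slab, 67 mm above its underside, over the slab's centre. The trunk is a flat-sided block 84 mm long (x), 34 mm wide (y), from 50 to 84 mm up, to be gripped across y at its middle, where the legs leave 40 mm free. Own frame: x towards the nose, z up. About 0.3 kg. May be absent.
- horse_blue_nose (a point): Tip of the nose of the blue horse: 72 mm ahead (+x) of its middle and 93 mm above its underside; axes as the horse's. Its base slab is 100 mm (x) by 56 mm (y) by 8 mm; head and ears rise to 118 mm.
- place_blue (a point): Centre of the top of the blue plinth: a fixed dark wooden disc 130 mm across and 8 mm high on the table, with a blue round spot and a blue painted wedge near the rim. The wedge lies towards this frame's +x: the way the blue horse's nose must point.
- horse_green_mid (a point): Middle of the trunk of the terracotta horse with green saddle band and green base slab, 67 mm above its underside, over the slab's centre. The trunk is a flat-sided block 84 mm long (x), 34 mm wide (y), from 50 to 84 mm up, to be gripped across y at its middle, where the legs leave 40 mm free. Own frame: x towards the nose, z up. About 0.3 kg. May be absent.
- horse_green_nose (a point): Tip of the nose of the green horse: 72 mm ahead (+x) of its middle and 93 mm above its underside; axes as the horse's. Its base slab is 100 mm (x) by 56 mm (y) by 8 mm; head and ears rise to 118 mm.
- place_green (a point): Centre of the top of the green plinth: a fixed dark wooden disc 130 mm across and 8 mm high on the table, with a green round spot and a green painted wedge near the rim. The wedge lies towards this frame's +x: the way the green horse's nose must point.
- horse_yellow_mid (a point): Middle of the trunk of the terracotta horse with yellow saddle band and yellow base slab, 67 mm above its underside, over the slab's centre. The trunk is a flat-sided block 84 mm long (x), 34 mm wide (y), from 50 to 84 mm up, to be gripped across y at its middle, where the legs leave 40 mm free. Own frame: x towards the nose, z up. About 0.3 kg. May be absent.
- horse_yellow_nose (a point): Tip of the nose of the yellow horse: 72 mm ahead (+x) of its middle and 93 mm above its underside; axes as the horse's. Its base slab is 100 mm (x) by 56 mm (y) by 8 mm; head and ears rise to 118 mm.
- place_yellow (a point): Centre of the top of the yellow plinth: a fixed dark wooden disc 130 mm across and 8 mm high on the table, with a yellow round spot and a yellow painted wedge near the rim. The wedge lies towards this frame's +x: the way the yellow horse's nose must point.
- mug_mid (a point): Middle of a white mug, 76 mm across and 85 mm high, a bystander.
- jar_mid (a point): Middle of an amber glass jar, 68 mm across and 80 mm high, a bystander.
- tin_mid (a point): Middle of a small green tin with a grey lid, 56 mm across and 70 mm high, a bystander.
There are look-alikes about, which are no part of the job. What is shaped like the part that bears place_blue but pink is not meant.

How it is judged (in metres and radians):
On the way, in this order (a step that is already met when the one before it is completed fails the run):
1. the teapot is lifted clear of the wheel, upright (z of teapot_foot in the frame of place_white above 0.012 m and angle between teapot_foot's own z axis and vertical below 0.5 rad), for 0.1 s.
2. the teapot stands on the cork mat (horizontal distance between teapot_foot and mat_top below 0.03 m and z of teapot_foot in the frame of mat_top between -0.004 and 0.006 m and angle between teapot_foot's own z axis and vertical below 0.1 rad), for 0.2 s.
3. the white horse stands on the wheel, nose along the pointer (horizontal distance between horse_white_mid and place_white below 0.02 m and z of horse_white_mid in the frame of place_white between 0.06 and 0.074 m and angle between horse_white_mid's own z axis and vertical below 0.1 rad and angle between the x axis of horse_white_mid and the x axis of place_white, either way round below 0.2 rad and x of horse_white_nose in the frame of place_white above 0.03 m), for 0.2 s.
At the end, for the whole second after the job is handed in: The teapot stands upright on the mat, its axis within 30 mm of the mat's centre. Every horse present stands upright on the place of its colour, its middle within 20 mm of the place's centre and its nose pointing along the place's pointer to within 0.2 rad (11 degrees) (all of step 2 and all of step 3 and horizontal distance between horse_blue_mid and place_blue below 0.02 m and z of horse_blue_mid in the frame of place_blue between 0.06 and 0.074 m and angle between each of horse_blue_mid, horse_green_mid, horse_yellow_mid's own z axis and vertical below 0.1 rad and angle between the x axis of horse_blue_mid and the x axis of place_blue, either way round below 0.2 rad and x of horse_blue_nose in the frame of place_blue above 0.03 m and horizontal distance between horse_green_mid and place_green below 0.02 m and z of horse_green_mid in the frame of place_green between 0.06 and 0.074 m and angle between the x axis of horse_green_mid and the x axis of place_green, either way round below 0.2 rad and x of horse_green_nose in the frame of place_green above 0.03 m and horizontal distance between horse_yellow_mid and place_yellow below 0.02 m and z of horse_yellow_mid in the frame of place_yellow between 0.06 and 0.074 m and angle between the x axis of horse_yellow_mid and the x axis of place_yellow, either way round below 0.2 rad and x of horse_yellow_nose in the frame of place_yellow above 0.03 m); the robot touches nothing.
It fails at once if the mug is moved by more than 30 mm (distance of mug_mid from where it was at the start of the episode above 0.03 m).
It fails at once if the jar is moved by more than 30 mm (distance of jar_mid from where it was at the start of the episode above 0.03 m).
It fails at once if the tin is moved by more than 30 mm (distance of tin_mid from where it was at the start of the episode above 0.03 m).
It fails at once if the teapot is tipped by more than 0.6 rad (angle between teapot_foot's own z axis and vertical above 0.6 rad).
Of horse_blue, horse_green, horse_yellow only 2 to 3 are there at a start; the rules pass over those that are not, and their reading is None.
At some moment in a run one of horse_white, horse_blue, horse_green, horse_yellow may be knocked a few centimetres aside while the robot is not near it.
It also fails if it takes over 210 s, if anything falls off the work surface, if the arm or the gripper's body presses on something with over 40 N, if the wrist force passes 120 N, or if a joint passes its speed limit or range.

ROBOT

A 6-joint arm with a two-finger parallel gripper is mounted at the origin on the work surface. World frame = base frame: x ahead of the robot, y to its left, z up, the work surface at z = 0. Lengths are in mm, angles in rad, forces in N, time in s.
With the tool pointing down it reaches from about 300 to 775 mm from the base axis. Payload 14.6 kg.
Tool frame: the origin (TCP) lies at the very end of the fingers, on their centre line; the grasp point (between the pads) lies 19 mm behind it; z points along the fingers, y is the line along which they close (so a half turn about z gives the same grasp; the last joint's range is limited). The gripper opens to 94 mm and grips with 3 to 60 N. Pads are 16 mm wide; open, the fingers measure 119 mm over their backs; the gripper's body (75 mm by 177 mm) begins 78 mm behind the grasp point.
Start: joints at [1.121, 0.3, 1.521, -0, 1.321, -0.067], TCP at [205.432, 510.183, 183.946] pointing down, gripper open.
Joint ranges: [-3.03, 3.03], [-0.79, 2.21], [0.23, 2.52], [-1.04, 4.18], [0, 3.07], [-2.55, 2.55]. Speed limits (rad/s): [2.22, 2.22, 2.57, 3.14, 3.14, 3.14].

INTERFACE

Orientations are given as [roll, pitch, yaw] about the fixed x, y, z axes, in that order (R = Rz(yaw) Ry(pitch) Rx(roll)).
In Python, from cell import manip gives the robot as it stands.
- The arm moves only by the tool servo_tool, never from a script. Its argument "motion" is a list that holds one entry, the list of rows, each a list of 7 numbers: the shift along the world's x, y, z as a fraction of full scale, then the turn, a rotation vector about the world's x, y, z as a fraction of full scale, then the closure, from 0 (fully open) to 1 (shut). In form: [[[x, y, z, rx, ry, rz, gripper], ...]]. A call has 1 to 10 rows; each row is the pose to reach, as a shift and turn from the pose commanded when the call began, turning the shorter way round; what a row does not reach only later rows make up. Full scale, the value 1, is 0.5 m for a shift and pi rad for a turn. A row lasts 1/10 s, in which the tool goes at most 50 mm and 8.59 degrees, less where a joint would pass 70% of its speed; a pose out of reach is approached as far as the arm can. A call with a number of a shift or a turn outside -1 to 1 is refused whole. A call with a gripper value outside its range is refused whole. The fingers move at their own pace and stop on an object; "newtons" is the grip in N (left out, the last holds). Time passes only in rows, so rows that repeat a pose let the fingers close. It gives the time, the measured TCP pose, the force, the opening and the grip force at its end, in the units of the state.
- manip.read_state(): the state, without advancing time (a new reading comes with each control period).
- manip.camera(name): name is "scene" or "top"; returns a dict with "frame" (384x512x3 uint8, red, green, blue), "range_z" (384x512 float32, mm along the optical axis (not along the pixel's ray), 0 where there is no reading), "vfov" (degrees; the focal length in pixels is half the picture's height over the tangent of half this angle, whatever the lens; pixels are square), "cx", "cy" (the principal point, pixels), "cam_to_world" (4x4, takes a point from camera to world coordinates). Camera axes: x right, y down, z forward; pixel columns grow to the right and rows downward; lengths in mm; the calibration is good to about 2 mm. A picture is of the moment at which its call begins.
- manip.sign_off(): hands the job in; it is judged then, once.
The state is a dict: "clock": time; "joints": joint angles; "qd": joint speeds; "effort": joint torques, N m; "eef_pos": TCP position; "eef_rot": TCP orientation; "wrist_force": force on the tool from outside, world axes, zero at the start; "moment": the same for the moment, N m; "finger_gap": finger opening in mm; "finger_force": force on a finger pad.
Only numpy, scipy, OpenCV 4.12 (cv2) and the standard library are available. Lean on these libraries where they do the work, as an engineer would, in place of code of your own. Each camera call takes 0.05 s, during which the arm holds its last target. There are 200 camera calls.

## Working session

There is one attempt and no reset: what is moved stays moved. The work goes in short steps, Python scripts to look and compute and a tool call to move; the robot and the scene stay as the last step left them, time stands still between calls to the robot, and variables do not carry over. Pictures are saved under pics/ and viewed, at most 14 in all, crops included, and the job is handed in when it is done.

Besides the shell and the picture viewer there is one more tool, called after "Emit:" as name(argument=value, ...) on one line, values as JSON. servo_tool: Moves the arm, as the interface text tells. Its arguments: {"type":"object","properties":{"motion":{"type":"array"},"newtons":{"type":"number"}},"required":["motion"]}

```bash
mkdir -p pics; cat > h.py <<'E'
import numpy as np,cv2
from cell import manip
def cam(n):
    c=manip.camera(n); f=c["frame"]; z=c["range_z"].astype(float)
    H,W=z.shape; fl=H/2/np.tan(np.radians(c["vfov"])/2)
    u,v=np.meshgrid(np.arange(W),np.arange(H))
    P=np.stack([(u-c["cx"])/fl*z,(v-c["cy"])/fl*z,z,np.ones_like(z)],-1)@np.array(c["cam_to_world"]).T
    P=P[...,:3]; P[z==0]=np.nan
    return f,P,c
E
python3 - <<'E'
from h import *
for n in("scene","top"):
    f,P,c=cam(n); cv2.imwrite(f"pics/{n}0.png",cv2.resize(f[...,::-1],(800,600)))
    np.savez(f"{n}0.npz",f=f,P=P); print(n,np.round(c["cam_to_world"],2).tolist(),c["vfov"])
print(manip.read_state())
E
```

```text
scene [[-0.9, 0.31, -0.32, 962.96], [0.45, 0.62, -0.65, 749.21], [-0.0, -0.73, -0.69, 1018.45], [0.0, 0.0, 0.0, 1.0]] 52.403541227705176
top [[0.13, -0.96, 0.23, 283.99], [-0.99, -0.12, 0.03, -88.96], [-0.01, -0.23, -0.97, 1201.31], [0.0, 0.0, 0.0, 1.0]] 54.501111595913926
{'clock': 0.1, 'joints': array([ 1.12140497e+00,  3.00404845e-01,  1.52151679e+00,  3.69935648e-06,
        1.32070341e+00, -6.65847164e-02]), 'qd': array([-0.00183528,  0.00033116, -0.00140029, -0.00012749, -0.0003249 ,
        0.00018068]), 'effort': array([ 9.26609246e-04, -5.32640219e+01, -3.53290451e+01,  7.10254395e-02,
        2.34098959e-02, -5.10548080e-05]), 'eef_pos': array([205.32058485, 509.96045117, 183.44988167]), 'eef_rot': array([-3.14056279e+00, -7.22659464e-05,  2.75878506e+00]), 'wrist_force': array([ 0.2134471 , -0.22109203, -0.18459749]), 'moment': array([ 0.023434  , -0.02134299, -0.02980566]), 'finger_force': 0.0, 'finger_gap': 94.34557648441255}
```

View pics/top0.png

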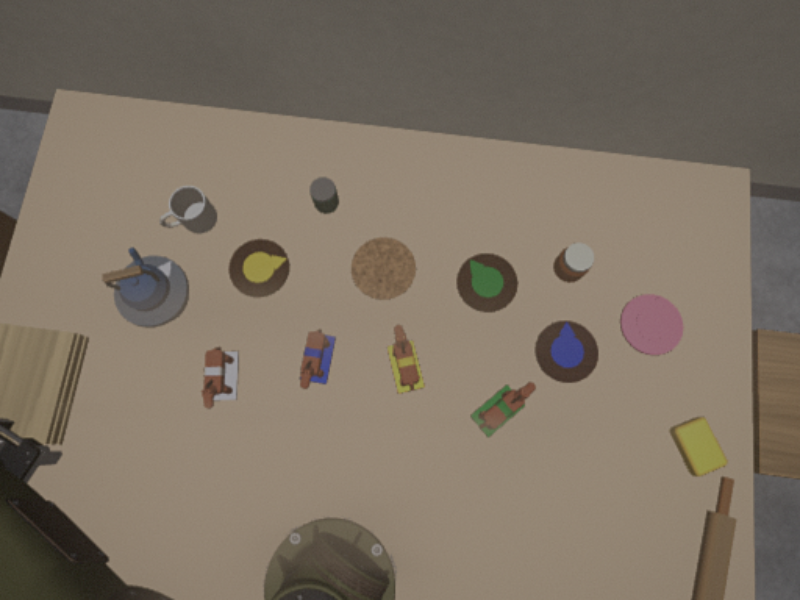

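View pics/scene0.png

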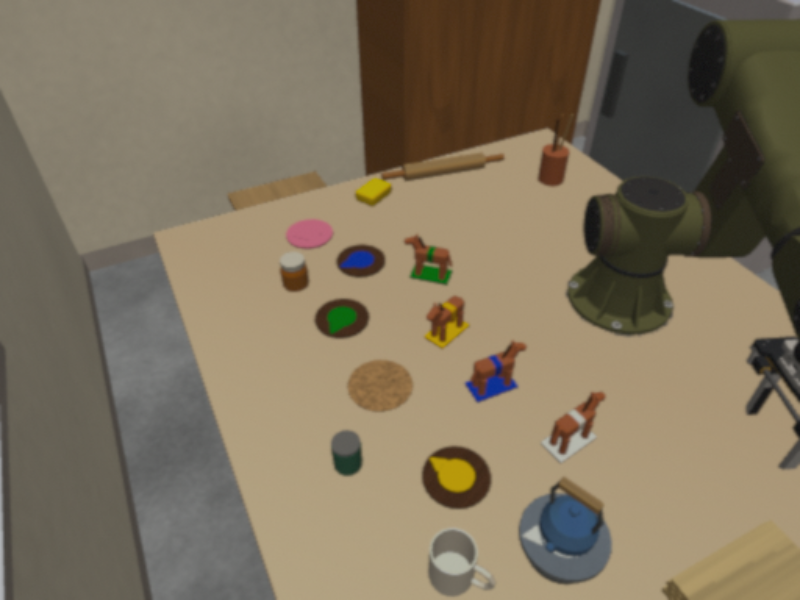

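The top view (800x600) shows the teapot on the wheel at (145,290), mat (383,268), and horses white (220,375), blue (318,358), yellow (407,362) and green (503,408). Plinths are yellow (259,267), green (487,282) and blue (567,350). The look-alikes are the pink disc (652,325) and the yellow sponge (700,446), plus the tin (324,195) for green and the mug (187,205) for white. I'll choose the colour plinths with dark discs and pointer wedges.

```bash
cat >> h.py <<'E'
def load(n):
    d=np.load(n); return d["f"],d["P"]
HUE={"blue":(110,130),"green":(50,75),"yellow":(21,33)}
def cmask(f,col):
    h=cv2.cvtColor(f,cv2.COLOR_RGB2HSV).astype(int)
    if col=="white": return (h[...,1]<45)&(h[...,2]>130)
    a,b=HUE[col]; return (h[...,0]>=a)&(h[...,0]<=b)&(h[...,1]>150)&(h[...,2]>50)
def pts(views,fn):
    return np.concatenate([P[fn(f,P)] for f,P in views])
def terr(f):
    h=cv2.cvtColor(f,cv2.COLOR_RGB2HSV).astype(int)
    return ((h[...,0]<=14)&(h[...,1]>110))
def near(P,c,r): return np.hypot(P[...,0]-c[0],P[...,1]-c[1])<r
def horse(views,col,c,r=95,zb=0):
    s=pts(views,lambda f,P:cmask(f,col)&near(P,c,r)&(abs(P[...,2]-zb-6)<7))
    b=pts(views,lambda f,P:cmask(f,col)&near(P,c,r)&(abs(P[...,2]-zb-84)<6))
    hd=pts(views,lambda f,P:terr(f)&near(P,c,r)&(P[...,2]>zb+94))
    k=pts(views,lambda f,P:terr(f)&near(P,c,r)&(P[...,2]>zb+77)&(P[...,2]<zb+90))
    (x,y),(w,h),a=cv2.minAreaRect(s[:,:2].astype(np.float32))
    a=np.radians(a)+(0 if w>h else np.pi/2)
    m=np.array([x,y]); hm=np.median(hd[:,:2],0)
    if np.dot(hm-m,[np.cos(a),np.sin(a)])<0:a+=np.pi
    a=(a+np.pi)%(2*np.pi)-np.pi
    v=hm-b[:,:2].mean(0)
    print(col,"slab",m.round(1),"size",round(w,1),round(h,1),"n",len(s),len(b),len(hd),"band",b.mean(0).round(1),"head",hm.round(1),"yaw",round(a,3),"yaw_bandhead",round(np.arctan2(v[1],v[0]),3))
    return m,a
E
cat > m0.py <<'E'
from h import *
V=[load("top0.npz"),load("scene0.npz")]; T=V[0][1]
at=lambda u,v:T[int(v*.64),int(u*.64)]
for col,(hp) in {"white":(222,380),"blue":(320,360),"yellow":(407,365),"green":(500,412)}.items():
    horse(V,col,at(*hp))
for col,pp in {"blue":(567,350),"yellow":(259,267),"green":(487,282)}.items():
    c=at(*pp)
    d=pts(V,lambda f,P:near(P,c,80)&(abs(P[...,2]-8)<6)&(f.max(-1)<75)&~cmask(f,col))
    w=pts(V,lambda f,P:cmask(f,col)&near(P,c,80)&(abs(P[...,2]-8)<6))
    q=np.concatenate([d,w])[:,:2].astype(np.float32)
    (m,r)=cv2.minEnclosingCircle(q); mm=np.median(w[:,:2],0)
    k=np.hypot(*(w[:,:2]-m).T); far=w[k>np.sort(k)[-25]][:,:2].mean(0)
    wc=w[:,:2].mean(0)
    o=w[k>37][:,:2].mean(0)-m if (k>37).any() else far-m
    print("place",col,np.round(m,1),"r",round(r,1),"z",np.median(w[:,2]).round(1),"far",far.round(1),k.max().round(1),"yaw",np.arctan2(*(far-m)[::-1]).round(3),np.arctan2(*o[::-1]).round(3), "q mean",q.mean(0))
c=at(150,290)
d=pts(V,lambda f,P:near(P,c,110)&(abs(P[...,2]-55)<4)); m,r=cv2.minEnclosingCircle(d[:,:2].astype(np.float32)); print("wheel",m,r,np.median(d[:,2]))
w=pts(V,lambda f,P:cmask(f,"white")&near(P,m,80)&(abs(P[...,2]-55)<5)); wm=w[:,:2].mean(0); print("wedge",wm,len(w),np.arctan2(*(wm-m)[::-1]))
g=pts(V,lambda f,P:near(P,m,90)&(P[...,2]>168)&(P[...,2]<200)); g2=g[:,:2].astype(np.float32); print("handle",len(g),g.mean(0),g[:,2].max(),cv2.minAreaRect(g2))
h=pts(V,lambda f,P:near(P,m,100)&(P[...,2]>75)&(P[...,2]<125)); k=np.hypot(*(h[:,:2]-m).T); print("spout",h[k>56].mean(0),k.max(), "belly",cv2.minEnclosingCircle(h[:,:2].astype(np.float32)))
c=at(383,268)
d=pts(V,lambda f,P:near(P,c,90)&(P[...,2]<15)&(f[...,0].astype(int)-f[...,2]>38)&(f[...,0]<165)); m,r=cv2.minEnclosingCircle(d[:,:2].astype(np.float32)); print("mat",m,r,d.mean(0))
for n,p in {"mug":(187,205),"tin":(324,190),"jar":(577,258)}.items(): print(n,at(*p).round())
f=V[0][0]; cv2.imwrite("pics/crop1.png",cv2.resize(f[135:285,60:260,::-1],(800,600),interpolation=cv2.INTER_CUBIC))
E
python3 m0.py
```

```text
white slab [368.3 278.6] size 103.9 57.0 n 465 90 130 band [368.3 279.6  83.1] head [326.  273.4] yaw -2.989 yaw_bandhead -2.997
blue slab [433.3 100.5] size 47.5 96.8 n 186 20 131 band [430.8  97.8  82.7] head [382.1  97. ] yaw 2.952 yaw_bandhead -3.125
yellow slab [436.  -88.2] size 102.4 60.7 n 181 30 64 band [434.5 -85.4  82.2] head [484.3 -65.2] yaw 0.324 yaw_bandhead 0.387
green slab [ 371.5 -283.9] size 58.0 91.1 n 121 13 108 band [ 377.  -279.6   81.4] head [ 406.2 -314.7] yaw -0.721 yaw_bandhead -0.877
place blue [ 507.4 -411.1] r 65.4 z 6.9 far [ 548.2 -416.8] 58.4 yaw -0.139 -0.136 q mean [ 500.67334 -414.39133]
place yellow [608.3 248.9] r 63.7 z 7.6 far [627.5 200.3] 62.4 yaw -1.196 -1.432 q mean [613.0622  253.67133]
place green [ 634.5 -234.1] r 65.1 z 6.8 far [ 665.  -217.5] 54.9 yaw 0.499 0.323 q mean [ 641.7797  -236.71661]
wheel (515.6641845703125, 447.44390869140625) 76.27011108398438 54.662372471063975
wedge [554.41988105 433.32619259] 165 -0.3493345918725586
handle 446 [515.71230008 446.71286208 181.77727395] 188.80052978929098 ((514.9129638671875, 445.8835754394531), (20.726789474487305, 77.38748168945312), 20.63315773010254)
spout [576.08769247 471.32295144 114.55355791] 74.50551500795578 belly ((527.7337646484375, 451.8941650390625), 61.65807342529297)
mat (640.3609008789062, -17.083999633789062) 74.64120483398438 [639.48996763 -13.29488683   2.95192529]
mug [720. 429.  17.]
tin [770. 127.  72.]
jar [ 685. -403.   79.]
```

View pics/crop1.png

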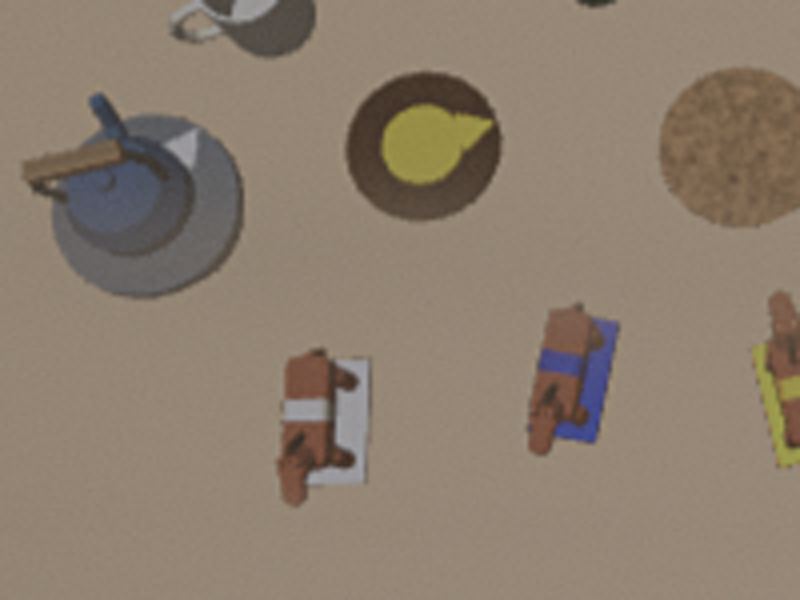

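The crop confirms the teapot is on the wheel, with its handle bar at crop (75,160), the white wedge at (185,148), and the yellow plinth's pointer at (490,125). Handle is at about (515.5,446.5) with pot yaw about 0.37. The wheel's yaw is -0.35. Going over the handle now.

Emit:
servo_tool(motion=[[[0, 0, 0.11, 0, 0, 0, 0], [0.62, -0.127, 0.11, 0, 0, -0.26, 0], [0.62, -0.127, 0.11, 0, 0, -0.26, 0], [0.62, -0.127, 0.11, 0, 0, -0.26, 0], [0.62, -0.127, 0.11, 0, 0, -0.26, 0], [0.62, -0.127, 0.11, 0, 0, -0.26, 0], [0.62, -0.127, 0.11, 0, 0, -0.26, 0], [0.62, -0.127, 0.11, 0, 0, -0.26, 0], [0.62, -0.127, 0.11, 0, 0, -0.26, 0], [0.62, -0.127, 0.11, 0, 0, -0.26, 0]]], newtons=40)

```text
clock: 1.1
eef_pos: [514.8, 446.8, 238.4]
eef_rot: [-3.141, 0.0, 1.942]
wrist_force: [-0.1, 0.7, -0.3]
finger_gap: 94.0
finger_force: 0.0
```

Emit:
servo_tool(motion=[[[0, 0, -0.06, 0, 0, 0, 0], [0, 0, -0.12, 0, 0, 0, 0], [0, 0, -0.16, 0, 0, 0, 0], [0, 0, -0.16, 0, 0, 0, 0], [0, 0, -0.16, 0, 0, 0, 1], [0, 0, -0.16, 0, 0, 0, 1], [0, 0, -0.16, 0, 0, 0, 1], [0, 0, -0.16, 0, 0, 0, 1], [0, 0, -0.16, 0, 0, 0, 1], [0, 0, -0.16, 0, 0, 0, 1]]], newtons=40)

```text
clock: 2.1
eef_pos: [515.5, 446.7, 159.1]
eef_rot: [3.142, -0.0, 1.942]
wrist_force: [0.9, -0.1, 0.7]
finger_gap: 49.9
finger_force: 0.0
```

Emit:
servo_tool(motion=[[[0, 0, 0, 0, 0, 0, 1], [0, 0, 0, 0, 0, 0, 1], [0, 0, 0, 0, 0, 0, 1], [0, 0, 0, 0, 0, 0, 1], [0, 0, 0, 0, 0, 0, 1], [0, 0, 0, 0, 0, 0, 1], [0, 0, 0, 0, 0, 0, 1]]])

```text
clock: 2.8
eef_pos: [515.4, 446.7, 158.9]
eef_rot: [-3.141, -0.0, 1.942]
wrist_force: [-1.0, -0.4, 0.4]
finger_gap: 15.1
finger_force: 40.0
```

Emit:
servo_tool(motion=[[[0, 0, 0.02, 0, 0, 0, 1], [0, 0, 0.06, 0, 0, 0, 1], [0, 0, 0.12, 0, 0, 0, 1], [0, 0, 0.18, 0, 0, 0, 1], [0, 0, 0.2, 0, 0, 0, 1], [0, 0, 0.2, 0, 0, 0, 1], [0, 0, 0.2, 0, 0, 0, 1]]])

```text
clock: 3.5
eef_pos: [515.1, 446.4, 257.1]
eef_rot: [-3.139, 0.001, 1.942]
wrist_force: [0.4, -0.5, -5.2]
finger_gap: 15.1
finger_force: 40.0
```

Emit:
servo_tool(motion=[[[0.01, -0.04, 0, 0, 0, 0, 1], [0.03, -0.11, 0, 0, 0, 0, 1], [0.05, -0.19, 0, 0, 0, 0, 1], [0.07, -0.27, 0, 0, 0, 0, 1], [0.095, -0.35, 0, 0, 0, 0, 1], [0.115, -0.43, 0, 0, 0, 0, 1], [0.14, -0.51, 0, 0, 0, 0, 1], [0.16, -0.59, 0, 0, 0, 0, 1], [0.18, -0.67, 0, 0, 0, 0, 1], [0.2, -0.75, 0, 0, 0, 0, 1]]])

```text
clock: 4.5
eef_pos: [615.1, 70.0, 257.0]
eef_rot: [-3.139, -0.001, 1.942]
wrist_force: [0.9, 0.2, -4.7]
finger_gap: 15.3
finger_force: 40.0
```

Emit:
servo_tool(motion=[[[0.02, -0.07, 0, 0, 0, 0, 1], [0.035, -0.12, 0, 0, 0, 0, 1], [0.045, -0.155, 0, 0, 0, 0, 1], [0.05, -0.173, 0, 0, 0, 0, 1], [0.05, -0.173, -0.06, 0, 0, 0, 1], [0.05, -0.173, -0.12, 0, 0, 0, 1], [0.05, -0.173, -0.18, 0, 0, 0, 1], [0.05, -0.173, -0.22, 0, 0, 0, 1], [0.05, -0.173, -0.24, 0, 0, 0, 1], [0.05, -0.173, -0.24, 0, 0, 0, 1]]])

```text
clock: 5.5
eef_pos: [639.8, -14.1, 137.6]
eef_rot: [-3.139, -0.001, 1.943]
wrist_force: [0.7, 0.1, -3.2]
finger_gap: 15.2
finger_force: 40.0
```

```bash
python3 - <<'E'
from h import *
V=[]
for n in("top","scene"):
    f,P,_=cam(n); V.append((f,P)); np.savez(f"{n}1.npz",f=f,P=P)
cv2.imwrite("pics/s1.png",V[1][0][...,::-1])
d=pts(V,lambda f,P:near(P,(515,447),110)&(abs(P[...,2]-55)<3)); m,r=cv2.minEnclosingCircle(d[:,:2].astype(np.float32)); print("wheel",m,r)
w=pts(V,lambda f,P:cmask(f,"white")&near(P,m,80)&(abs(P[...,2]-55)<5))[:,:2]; k=np.hypot(*(w-m).T); print(w.mean(0),np.arctan2(*(w[k>42].mean(0)-m)[::-1]),k.max(), "spot",w[k<35].mean(0))
horse(V,"white",(368,279))
E
```

```text
wheel (517.165283203125, 446.4017028808594) 76.6884765625
[520.33565421 444.97842059] -0.4944555282807771 76.55692692359172 spot [517.02426956 446.49782658]
white slab [368.1 279.2] size 104.3 56.5 n 493 93 149 band [368.4 279.1  83.3] head [325.8 272.4] yaw -2.987 yaw_bandhead -2.985
```

View pics/s1.png

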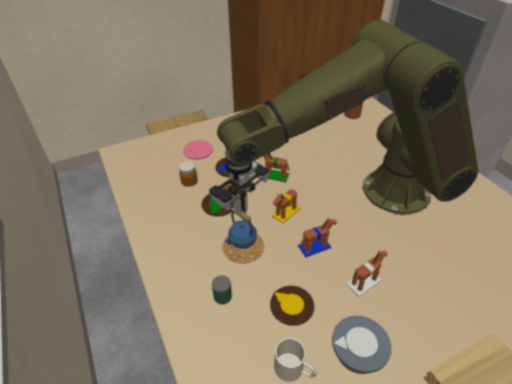

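Picture: the teapot hangs upright above the mat at (243,240). The cleared wheel is at (362,343) with its wedge at (341,343). Lowering now.

Emit:
servo_tool(motion=[[[0, 0, -0.03, 0, 0, 0, 1], [0, 0, -0.05, 0, 0, 0, 1], [0, 0, -0.058, 0, 0, 0, 1], [0, 0, -0.06, 0, 0, 0, 1], [0, 0, -0.06, 0, 0, 0, 1], [0, 0, -0.06, 0, 0, 0, 0.6], [0, 0, -0.06, 0, 0, 0, 0.5], [0, 0, -0.06, 0, 0, 0, 0.5], [0, 0, -0.06, 0, 0, 0, 0.4], [0, 0, -0.06, 0, 0, 0, 0.3]]])

```text
clock: 6.6
eef_pos: [640.5, -14.8, 109.2]
eef_rot: [3.141, 0.0, 1.942]
wrist_force: [0.4, -0.3, -0.4]
finger_gap: 52.0
finger_force: 0.0
```

```bash
python3 - <<'E'
from h import *
for n in("top1.npz","scene1.npz"):
    V=[load(n)]
    m=np.array((516.5,447))
    w=pts(V,lambda f,P:cmask(f,"white")&near(P,m,80)&(abs(P[...,2]-55)<5))[:,:2]
    if len(w)<20: print(n,"few"); continue
    k=np.hypot(*(w-m).T); a=np.arctan2(*(w-m).T[::-1])
    print(n,len(w),"spot",cv2.minEnclosingCircle(w[k<34].astype(np.float32)))
    for lo,hi in((38,44),(44,50),(50,56),(56,62),(62,70),(70,80)):
        s=(k>lo)&(k<hi); print(lo,s.sum(),np.median(a[s]).round(3) if s.any() else "", np.ptp(a[s]).round(2) if s.any() else "")
for col,m in {"blue":(507.4,-411.1),"yellow":(608.3,248.9),"green":(634.5,-234.1)}.items():
  for n in("top0.npz","scene0.npz"):
    V=[load(n)]
    w=pts(V,lambda f,P:cmask(f,col)&near(P,m,65)&(abs(P[...,2]-8)<7))[:,:2]
    k=np.hypot(*(w-w.mean(0)).T)
    # spot: iterate circle centre = median of points within 25
    d=pts(V,lambda f,P:near(P,m,72)&(abs(P[...,2]-7)<8)&(cmask(f,col)|(f.max(-1)<75)))[:,:2].astype(np.float32)
    c,r=cv2.minEnclosingCircle(d); e=cv2.fitEllipse(cv2.convexHull(d))
    a=np.arctan2(*(w-c).T[::-1]); k=np.hypot(*(w-c).T)
    print(col,n,"disc",np.round(c,1),round(r,1),np.round(e[0],1),np.round(e[1],1),[(lo,np.median(a[(k>lo)&(k<lo+8)]).round(3),int(((k>lo)&(k<lo+8)).sum())) for lo in (34,42,50) if ((k>lo)&(k<lo+8)).any()])
E
```

```text
top1.npz 593 spot ((516.441650390625, 446.9632568359375), 33.93112564086914)
38 93 -0.218 6.22
44 20 -0.445 2.7
50 14 -0.396 0.59
56 13 -0.407 0.34
62 8 -0.407 1.74
70 30 1.161 3.5
scene1.npz 952 spot ((516.463623046875, 446.95501708984375), 33.8460693359375)
38 159 -0.276 6.24
44 30 -0.367 0.71
50 31 -0.453 0.64
56 18 -0.422 0.37
62 18 -0.406 0.26
70 45 -0.917 6.14
blue top0.npz disc [ 506.1 -413.4] 63.1 [ 506.1 -413.6] [123.  124.5] []
blue scene0.npz disc [ 509.3 -411.4] 64.8 [ 511.9 -410.9] [115.2 126.1] [(34, np.float64(-0.446), 19), (42, np.float64(-0.04), 7), (50, np.float64(-0.077), 5)]
yellow top0.npz disc [604.3 248.5] 61.9 [603.9 248.4] [120.6 122.8] []
yellow scene0.npz disc [608.9 249.7] 63.0 [608.  250.2] [120.4 125.3] [(34, np.float64(-1.208), 87), (42, np.float64(-1.167), 26), (50, np.float64(-1.261), 15)]
green top0.npz disc [ 633.5 -237.9] 62.4 [ 633.1 -237.6] [122.3 123.4] []
green scene0.npz disc [ 638.9 -234.7] 63.0 [ 638.  -235.1] [117.  125.4] [(34, np.float64(-1.595), 31), (42, np.float64(0.767), 9), (50, np.float64(0.658), 1)]<stdin>:15: RuntimeWarning: Mean of empty slice.
  ret = um.true_divide(
```

Wheel centre is (517,446.5) with the pointer at yaw -0.41. The teapot is down. Rising, then going over the white horse (368,279, yaw -2.99).

Emit:
servo_tool(motion=[[[0, 0, 0.08, 0, 0, 0, 0], [0, 0, 0.18, 0, 0, 0, 0], [0, 0, 0.26, 0, 0, 0, 0], [-0.07, 0.07, 0.26, 0, 0, -0.045, 0], [-0.14, 0.15, 0.26, 0, 0, -0.09, 0], [-0.2, 0.22, 0.26, 0, 0, -0.135, 0], [-0.27, 0.3, 0.26, 0, 0, -0.18, 0], [-0.34, 0.37, 0.26, 0, 0, -0.225, 0], [-0.41, 0.44, 0.26, 0, 0, -0.27, 0], [-0.47, 0.51, 0.26, 0, 0, -0.315, 0]]])

```text
clock: 7.6
eef_pos: [409.4, 235.2, 239.4]
eef_rot: [3.141, -0.001, 0.965]
wrist_force: [0.3, 0.4, -0.4]
finger_gap: 93.9
finger_force: 0.0
```

Emit:
servo_tool(motion=[[[-0.07, 0.078, 0, 0, 0, -0.045, 0], [-0.074, 0.078, 0, 0, 0, -0.09, 0], [-0.074, 0.078, 0, 0, 0, -0.135, 0], [-0.074, 0.078, 0, 0, 0, -0.18, 0], [-0.074, 0.078, 0, 0, 0, -0.225, 0], [-0.074, 0.078, 0, 0, 0, -0.255, 0], [-0.074, 0.078, 0, 0, 0, -0.255, 0]]])

```text
clock: 8.3
eef_pos: [374.1, 273.2, 239.1]
eef_rot: [-3.141, -0.0, 0.168]
wrist_force: [-0.1, 0.5, 0.6]
finger_gap: 94.1
finger_force: 0.0
```

```bash
python3 - <<'E'
from h import *
V=[]
for n in("top","scene"):
    f,P,_=cam(n); V.append((f,P)); np.savez(f"{n}2.npz",f=f,P=P)
cv2.imwrite("pics/s2.png",V[1][0][...,::-1])
horse(V[1:],"white",(368,279))
d=pts(V,lambda f,P:near(P,(640,-15),60)&(P[...,2]>118)); print(len(d),d.mean(0),cv2.minAreaRect(d[:,:2].astype(np.float32)),d[:,2].max())
print(manip.read_state()["joints"])
E
```

```text
white slab [369.8 280. ] size 101.6 55.8 n 254 38 76 band [369.2 280.2  82.8] head [329.7 275.1] yaw -3.005 yaw_bandhead -3.014
269 [639.68615879 -11.98270268 130.77224792] ((639.8460083007812, -13.302120208740234), (19.95254898071289, 75.4668960571289), 21.265201568603516) 138.9310423730442
[ 5.51561224e-01  6.34228628e-02  1.67125868e+00 -2.43756786e-05
  1.40671894e+00  1.94957308e+00]
```

View pics/s2.png

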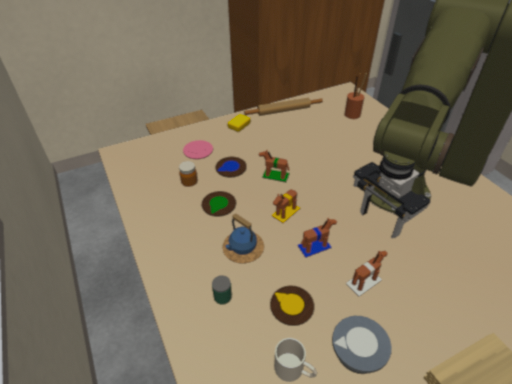

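Picture: the teapot stands on the mat at (243,240) and the gripper is near the white horse (367,270). Descending with a small correction.

Emit:
servo_tool(motion=[[[-0.01, 0.013, -0.06, 0, 0, -0.006, 0], [-0.01, 0.013, -0.14, 0, 0, -0.006, 0], [-0.01, 0.013, -0.22, 0, 0, -0.006, 0], [-0.01, 0.013, -0.3, 0, 0, -0.006, 0], [-0.01, 0.013, -0.36, 0, 0, -0.006, 0], [-0.01, 0.013, -0.382, 0, 0, -0.006, 0], [-0.01, 0.013, -0.382, 0, 0, -0.006, 0], [-0.01, 0.013, -0.382, 0, 0, -0.006, 1], [-0.01, 0.013, -0.382, 0, 0, -0.006, 1], [-0.01, 0.013, -0.382, 0, 0, -0.006, 1]]], newtons=30)

```text
clock: 9.4
eef_pos: [369.7, 280.0, 49.1]
eef_rot: [-3.141, -0.002, 0.151]
wrist_force: [-0.4, -0.4, 0.0]
finger_gap: 73.3
finger_force: 0.0
```

Emit:
servo_tool(motion=[[[0, 0, 0, 0, 0, 0, 1], [0, 0, 0, 0, 0, 0, 1], [0, 0, 0, 0, 0, 0, 1], [0, 0, 0, 0, 0, 0, 1], [0, 0, 0, 0, 0, 0, 1], [0, 0, 0, 0, 0, 0, 1], [0, 0, 0, 0, 0, 0, 1]]])

```text
clock: 10.1
eef_pos: [369.1, 279.6, 47.9]
eef_rot: [3.142, 0.0, 0.151]
wrist_force: [1.2, 0.1, -1.0]
finger_gap: 34.0
finger_force: 29.9
```

Emit:
servo_tool(motion=[[[0, 0, 0.04, 0, 0, 0, 1], [0, 0, 0.12, 0, 0, 0, 1], [0, 0, 0.2, 0, 0, 0.04, 1], [0.04, 0.05, 0.2, 0, 0, 0.085, 1], [0.08, 0.09, 0.2, 0, 0, 0.13, 1], [0.12, 0.14, 0.2, 0, 0, 0.175, 1], [0.16, 0.18, 0.2, 0, 0, 0.22, 1], [0.2, 0.23, 0.2, 0, 0, 0.265, 1], [0.24, 0.27, 0.2, 0, 0, 0.31, 1], [0.27, 0.3, 0.2, 0, 0, 0.355, 1]]])

```text
clock: 11.1
eef_pos: [504.6, 430.6, 146.8]
eef_rot: [-3.141, 0.001, 1.272]
wrist_force: [-0.7, 0.2, -3.3]
finger_gap: 33.2
finger_force: 29.9
```

Emit:
servo_tool(motion=[[[0.01, 0.015, 0, 0, 0, 0.045, 1], [0.026, 0.034, 0, 0, 0, 0.09, 1], [0.026, 0.034, 0, 0, 0, 0.135, 1], [0.026, 0.034, 0, 0, 0, 0.18, 1], [0.026, 0.034, 0, 0, 0, 0.225, 1], [0.026, 0.034, 0, 0, 0, 0.27, 1], [0.026, 0.034, 0, 0, 0, 0.315, 1], [0.026, 0.034, 0, 0, 0, 0.36, 1], [0.026, 0.034, 0, 0, 0, 0.405, 1], [0.026, 0.034, 0, 0, 0, 0.45, 1]]])

```text
clock: 12.1
eef_pos: [516.8, 446.5, 147.0]
eef_rot: [-3.14, -0.001, 2.686]
wrist_force: [0.4, 0.0, -3.2]
finger_gap: 33.8
finger_force: 29.9
```

Emit:
servo_tool(motion=[[[0, 0, -0.03, 0, 0, 0.014, 1], [0, 0, -0.06, 0, 0, 0.014, 1], [0, 0, -0.08, 0, 0, 0.014, 1], [0, 0, -0.088, 0, 0, 0.014, 1], [0, 0, -0.088, 0, 0, 0.014, 1], [0, 0, -0.088, 0, 0, 0.014, 1]]])

```text
clock: 12.7
eef_pos: [517.1, 446.8, 104.1]
eef_rot: [3.141, -0.0, 2.723]
wrist_force: [-0.1, 0.4, -3.5]
finger_gap: 33.7
finger_force: 30.0
```

Emit:
servo_tool(motion=[[[0, 0, 0, 0, 0, 0, 0.5], [0, 0, 0, 0, 0, 0, 0.3], [0, 0, 0, 0, 0, 0, 0], [0, 0, 0, 0, 0, 0, 0], [0, 0, 0.06, 0, 0, 0, 0], [0, 0, 0.14, 0, 0, 0, 0], [0, 0, 0.2, 0, 0, 0, 0], [-0.06, -0.08, 0.22, 0, 0, 0, 0], [-0.12, -0.16, 0.22, 0, 0, 0, 0], [-0.16, -0.22, 0.22, 0, 0, 0, 0]]])

```text
clock: 13.7
eef_pos: [435.6, 335.1, 214.3]
eef_rot: [3.141, 0.0, 2.724]
wrist_force: [1.1, 0.9, -0.3]
finger_gap: 94.2
finger_force: 0.0
```

```bash
sed -i 's/(h\[...,1\]>150)&(h\[...,2\]>50)/(h[...,1]>110)\&(h[...,2]>50)/' h.py; cat > look.py <<'E'
import sys
from h import *
k=sys.argv[1]; V=[]
for n in("top","scene"):
    f,P,_=cam(n); V.append((f,P)); np.savez(f"{n}{k}.npz",f=f,P=P)
cv2.imwrite(f"pics/s{k}.png",V[1][0][...,::-1]); cv2.imwrite(f"pics/t{k}.png",cv2.resize(V[0][0][...,::-1],(800,600)))
for a in sys.argv[2:]:
    col,x,y,zb=a.split(",")
    for i,W in enumerate((V,V[:1],V[1:])):
        try: print("both top scene".split()[i],end=" "); horse(W,col,(float(x),float(y)),zb=float(zb))
        except Exception as e: print(col,e)
E
python3 look.py 3 white,517,446,55 blue,432,99,0 yellow,436,-87,0 green,374,-282,0
cat > pl.py <<'E'
from h import *
for col,m in {"blue":(507.4,-411.1),"yellow":(608.3,248.9),"green":(634.5,-234.1)}.items():
  for n in("top3.npz","scene3.npz"):
    V=[load(n)]
    d=pts(V,lambda f,P:near(P,m,75)&(abs(P[...,2]-7)<8)&(cmask(f,col)|(f.max(-1)<80)))[:,:2].astype(np.float32)
    w=pts(V,lambda f,P:cmask(f,col)&near(P,m,66)&(abs(P[...,2]-7)<8))[:,:2]
    c,r=cv2.minEnclosingCircle(d)
    a=np.arctan2(*(w-c).T[::-1]); k=np.hypot(*(w-c).T)
    print(col,n,len(w),"disc",np.round(c,1),round(r,1),"wmean",w.mean(0).round(1),[(lo,np.median(a[(k>lo)&(k<lo+8)]).round(3),int(((k>lo)&(k<lo+8)).sum())) for lo in (30,36,42,48,54) if ((k>lo)&(k<lo+8)).any()], "mean dir",np.arctan2(*(w.mean(0)-c)[::-1]).round(3))
E
python3 pl.py
```

```text
both white slab [508.1 433.9] size 110.4 144.3 n 734 91 215 band [523.  447.3 138.1] head [566.7 427.3] yaw -0.531 yaw_bandhead -0.43
top white slab [544.7 429.6] size 46.9 89.3 n 187 13 71 band [521.9 439.4 138.3] head [561.5 423. ] yaw -0.0 yaw_bandhead -0.393
scene white slab [507.7 433.7] size 109.8 144.3 n 547 78 144 band [523.2 448.7 138.1] head [568.9 430.1] yaw -0.543 yaw_bandhead -0.387
both blue slab [429.   95.4] size 54.8 99.9 n 302 47 122 band [428.7  96.3  83.1] head [381.6  97.3] yaw 3.126 yaw_bandhead 3.12
top blue slab [416.1  83.2] size 29.5 74.6 n 93 16 54 band [425.   93.9  84.2] head [376.1  94.7] yaw 3.097 yaw_bandhead 3.125
scene blue slab [431.9  95.3] size 54.8 94.2 n 209 31 68 band [430.6  97.5  82.5] head [388.8  99.5] yaw 3.129 yaw_bandhead 3.094
both yellow slab [431.7 -88.2] size 106.7 56.7 n 386 85 60 band [434.3 -87.6  83.1] head [483.4 -66.2] yaw 0.359 yaw_bandhead 0.411
top yellow slab [431.8 -88.5] size 96.7 55.0 n 189 55 0 band [433.6 -88.5  83.4] head [nan nan] yaw 0.372 yaw_bandhead nan
scene yellow slab [431.7 -88. ] size 107.2 55.6 n 197 30 60 
[... 971 characters left out ...]
04.4 248.5] 62.6 wmean [606.4 244.8] [(30, np.float64(0.072), 99), (36, np.float64(-1.058), 24), (42, np.float64(-1.108), 16), (48, np.float64(-1.124), 11), (54, np.float64(-1.122), 5)] mean dir -1.087
yellow scene3.npz 511 disc [607.8 250.6] 64.2 wmean [608.6 244. ] [(30, np.float64(-0.461), 143), (36, np.float64(-1.383), 51), (42, np.float64(-1.184), 22), (48, np.float64(-1.145), 15), (54, np.float64(-1.179), 9)] mean dir -1.447
green top3.npz 34 disc [ 633.1 -237.6] 62.9 wmean [ 643. -234.] [(30, np.float64(0.517), 7), (36, np.float64(0.52), 4), (42, np.float64(0.701), 2), (48, np.float64(0.859), 1)] mean dir 0.353
green scene3.npz 212 disc [ 640.1 -235.7] 64.5 wmean [ 641. -235.] [(30, np.float64(-0.227), 50), (36, np.float64(-0.365), 18), (42, np.float64(0.75), 8), (48, np.float64(0.781), 4)] mean dir 0.695
  return _methods._mean(a, axis=axis, dtype=dtype,
  ret = um.true_divide(
```

View pics/s3.png

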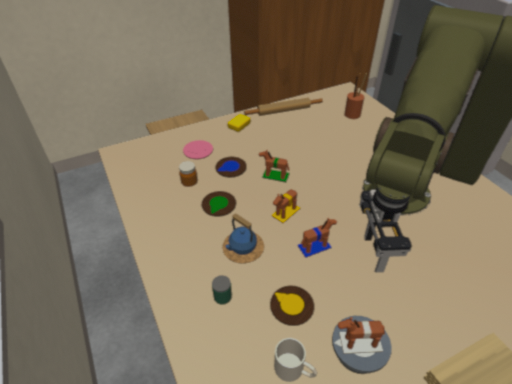

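The white horse stands on the wheel at scene (362,335), nose along the wedge. No horse has moved. Blue horse next: (431,97.5), yaw 3.12.

Emit:
servo_tool(motion=[[[0, -0.06, 0, 0, 0, 0.04, 0], [0, -0.14, 0, 0, 0, 0.08, 0], [0, -0.23, 0, 0, 0, 0.126, 0], [-0.009, -0.32, 0, 0, 0, 0.126, 0], [-0.009, -0.41, 0, 0, 0, 0.126, 0], [-0.009, -0.475, 0, 0, 0, 0.126, 0], [-0.009, -0.475, -0.06, 0, 0, 0.126, 0], [-0.009, -0.475, -0.13, 0, 0, 0.126, 0], [-0.009, -0.475, -0.2, 0, 0, 0.126, 0], [-0.009, -0.475, -0.2, 0, 0, 0.126, 0]]])

```text
clock: 14.8
eef_pos: [431.1, 99.0, 110.9]
eef_rot: [-3.141, -0.006, 3.12]
wrist_force: [0.3, 0.0, 0.4]
finger_gap: 94.1
finger_force: 0.0
```

Emit:
servo_tool(motion=[[[0, -0.003, -0.06, 0, 0, 0, 0], [0, -0.003, -0.11, 0, 0, 0, 0], [0, -0.003, -0.131, 0, 0, 0, 0], [0, -0.003, -0.131, 0, 0, 0, 0], [0, -0.003, -0.131, 0, 0, 0, 1], [0, -0.003, -0.131, 0, 0, 0, 1], [0, -0.003, -0.131, 0, 0, 0, 1], [0, -0.003, -0.131, 0, 0, 0, 1], [0, -0.003, -0.131, 0, 0, 0, 1], [0, -0.003, -0.131, 0, 0, 0, 1]]])

```text
clock: 15.8
eef_pos: [432.6, 97.6, 48.6]
eef_rot: [3.142, 0.0, 3.12]
wrist_force: [0.5, -0.2, -0.1]
finger_gap: 49.5
finger_force: 0.0
```

Emit:
servo_tool(motion=[[[0, 0, 0, 0, 0, 0, 1], [0, 0, 0, 0, 0, 0, 1], [0, 0, 0, 0, 0, 0, 1], [0, 0, 0, 0, 0, 0, 1], [0, 0, 0, 0, 0, 0, 1]]])

```text
clock: 16.3
eef_pos: [432.7, 97.6, 48.5]
eef_rot: [-3.142, 0.0, 3.12]
wrist_force: [-0.0, -2.1, -0.4]
finger_gap: 34.1
finger_force: 29.6
```

Emit:
servo_tool(motion=[[[0, 0, 0.08, 0, 0, 0, 1], [0, 0, 0.18, 0, 0, -0.03, 1], [0, 0, 0.28, 0, 0, -0.07, 1], [0.005, -0.04, 0.32, 0, 0, -0.115, 1], [0.015, -0.1, 0.32, 0, 0, -0.16, 1], [0.025, -0.17, 0.32, 0, 0, -0.205, 1], [0.035, -0.24, 0.32, 0, 0, -0.25, 1], [0.045, -0.31, 0.32, 0, 0, -0.295, 1], [0.055, -0.38, 0.32, 0, 0, -0.34, 1], [0.065, -0.45, 0.32, 0, 0, -0.385, 1]]])

```text
clock: 17.3
eef_pos: [464.8, -128.6, 208.1]
eef_rot: [-3.141, -0.001, 1.904]
wrist_force: [0.9, 1.0, -3.5]
finger_gap: 34.1
finger_force: 29.6
```

Emit:
servo_tool(motion=[[[0.01, -0.07, 0, 0, 0, -0.045, 1], [0.02, -0.14, 0, 0, 0, -0.09, 1], [0.03, -0.21, 0, 0, 0, -0.135, 1], [0.04, -0.28, 0, 0, 0, -0.18, 1], [0.05, -0.35, 0, 0, 0, -0.225, 1], [0.06, -0.42, 0, 0, 0, -0.27, 1], [0.07, -0.49, 0, 0, 0, -0.315, 1], [0.08, -0.54, 0, 0, 0, -0.36, 1], [0.085, -0.565, 0, 0, 0, -0.405, 1], [0.085, -0.565, 0, 0, 0, -0.45, 1]]])

```text
clock: 18.3
eef_pos: [507.2, -411.1, 206.9]
eef_rot: [-3.139, 0.001, 0.489]
wrist_force: [-0.3, 1.3, -2.7]
finger_gap: 34.1
finger_force: 29.6
```

Emit:
servo_tool(motion=[[[0, -0.003, 0, 0, 0, -0.045, 1], [0, -0.003, -0.03, 0, 0, -0.09, 1], [0, -0.003, -0.09, 0, 0, -0.13, 1], [0, -0.003, -0.15, 0, 0, -0.13, 1], [0, -0.003, -0.21, 0, 0, -0.13, 1], [0, -0.003, -0.26, 0, 0, -0.13, 1], [0, -0.003, -0.29, 0, 0, -0.13, 1], [0, -0.003, -0.301, 0, 0, -0.13, 1], [0, -0.003, -0.301, 0, 0, -0.13, 1], [0, -0.003, -0.301, 0, 0, -0.13, 1]]])

```text
clock: 19.3
eef_pos: [508.1, -411.7, 59.0]
eef_rot: [3.14, -0.001, 0.088]
wrist_force: [0.6, -0.1, -2.1]
finger_gap: 34.2
finger_force: 29.6
```

Emit:
servo_tool(motion=[[[0, 0, 0, 0, 0, 0, 0.5], [0, 0, 0, 0, 0, 0, 0.3], [0, 0, 0, 0, 0, 0, 0], [0, 0, 0, 0, 0, 0, 0], [0, 0, 0.06, 0, 0, 0, 0], [0, 0, 0.14, 0, 0, 0, 0], [0, 0, 0.24, 0, 0, 0, 0], [0, 0, 0.32, 0, 0, 0, 0], [-0.1, 0.1, 0.32, 0, 0, 0, 0], [-0.16, 0.16, 0.32, 0, 0, 0, 0]]])

```text
clock: 20.3
eef_pos: [436.6, -340.5, 218.7]
eef_rot: [3.14, -0.002, 0.088]
wrist_force: [0.6, -0.7, -0.0]
finger_gap: 94.0
finger_force: 0.0
```

```bash
python3 look.py 4 white,517,446,55 blue,509,-412,8 yellow,436,-87,0 green,374,-282,0 2>/dev/null
python3 - <<'E'
from h import *
f,P=load("top4.npz"); f2,P2=load("scene4.npz")
a=cv2.resize(f[160:280,270:390,::-1],(400,400),interpolation=2); b=cv2.resize(f2[140:260,180:300,::-1],(400,400),interpolation=2)
cv2.imwrite("pics/g4.png",np.hstack([a,b]))
V=[load("top4.npz"),load("scene4.npz")]
for f,P in V:
    h=cv2.cvtColor(f,cv2.COLOR_RGB2HSV).astype(int)
    m=near(P,(636.5,-236.7),66)&(abs(P[...,2]-7)<9)&(h[...,0]>45)&(h[...,0]<80)&(h[...,1]>120)
    w=P[m][:,:2]; c=np.array((636.5,-236.7))
    print(len(w),w.mean(0))
    ps=w-w.mean(0); k=np.hypot(*ps.T)
    for lo in(30,36,42,48):
        s=(k>lo); 
        if s.any(): print(lo,s.sum(),w[s].mean(0),np.arctan2(*(w[s].mean(0)-w.mean(0))[::-1]).round(3))
E
```

```text
both white slab [515.9 457. ] size 142.4 124.2 n 920 135 200 band [521.3 447.6 138.4] head [567.3 427.9] yaw 0.181 yaw_bandhead -0.404
top white slab [526.7 461.4] size 124.7 117.2 n 376 58 58 band [518.7 445.7 138.4] head [562.9 423.4] yaw 0.035 yaw_bandhead -0.468
scene white slab [506. 435.] size 111.8 140.6 n 544 77 142 band [523.2 449.  138.4] head [568.9 430. ] yaw -0.603 yaw_bandhead -0.394
both blue slab [ 516.8 -409. ] size 99.9 75.3 n 201 14 55 band [ 514.6 -399.1   89.8] head [ 562.2 -394.8] yaw 0.148 yaw_bandhead 0.089
top blue slab [ 550.6 -380.5] size 13.3 30.1 n 25 0 4 band [nan nan nan] head [ 574.2 -395. ] yaw -0.686 yaw_bandhead nan
scene blue slab [ 516.8 -409. ] size 99.9 75.3 n 176 14 51 band [ 514.6 -399.1   89.8] head [ 560.1 -394.8] yaw 0.148 yaw_bandhead 0.093
both yellow slab [433.2 -89.7] size 109.3 61.6 n 378 85 60 band [434.1 -87.4  82.7] head [484.3 -65.3] yaw 0.308 yaw_bandhead 0.414
top yellow slab [431.3 -88.5] size 95.2 54.3 n 187 55 0 band [433.5 -88.1  83. ] head [nan nan] yaw 0.365 yaw_bandhead nan
scene yellow slab [433.2 -89.7] size 109.3 61.6 n 191 30 60 band [435.1 -85.9  82.3] head [484.3 -65.3] yaw 0.308 yaw_bandhead 0.397
both green slab [ 373.6 -281.6] size 54.3 96.6 n 137 10 60 band [ 375.4 -281.5   82.1] head [ 407.  -309.8] yaw -0.67 yaw_bandhead -0.73
top green slab [0. 0.] size 0.0 0.0 n 0 0 0 band [nan nan nan] head [nan nan] yaw 1.571 yaw_bandhead nan
scene green slab [ 373.6 -281.6] size 54.3 96.6 n 137 10 60 band [ 375.4 -281.5   82.1] head [ 407.  -309.8] yaw -0.67 yaw_bandhead -0.73
0 [nan nan]
224 [ 640.40548636 -234.79947721]
30 79 [ 638.37113844 -234.57104785] 3.03
36 38 [ 643.12936104 -233.84315268] 0.338
42 11 [ 673.97429981 -201.47225646] 0.782
48 5 [ 676.17843715 -198.17464656] 0.797<stdin>:10: RuntimeWarning: Mean of empty slice.
  ret = um.true_divide(
<stdin>:11: RuntimeWarning: Mean of empty slice.
```

View pics/g4.png

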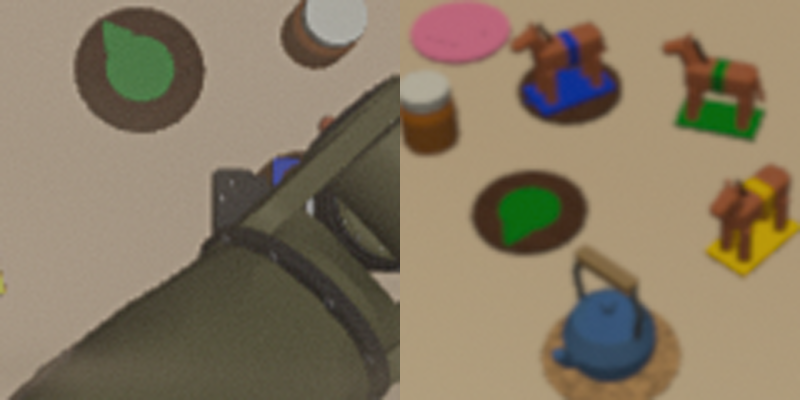

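The crop shows blue standing centred on its plinth (right, 570,85). The green pointer's tip is at left (104,22), which gives yaw about 0.78. The green horse is still at (374.5,-282), yaw about -0.75.

Emit:
servo_tool(motion=[[[-0.05, 0.05, 0, 0, 0, -0.045, 0], [-0.1, 0.1, 0, 0, 0, -0.09, 0], [-0.124, 0.117, 0, 0, 0, -0.135, 0], [-0.124, 0.117, 0, 0, 0, -0.18, 0], [-0.124, 0.117, 0, 0, 0, -0.225, 0], [-0.124, 0.117, -0.04, 0, 0, -0.267, 0], [-0.124, 0.117, -0.1, 0, 0, -0.267, 0], [-0.124, 0.117, -0.16, 0, 0, -0.267, 0], [-0.124, 0.117, -0.19, 0, 0, -0.267, 0], [-0.124, 0.117, -0.19, 0, 0, -0.267, 0]]])

```text
clock: 21.4
eef_pos: [374.5, -281.8, 121.5]
eef_rot: [3.141, 0.003, -0.751]
wrist_force: [0.5, 1.2, 1.1]
finger_gap: 93.9
finger_force: 0.0
```

Emit:
servo_tool(motion=[[[0, 0, -0.06, 0, 0, 0, 0], [0, 0, -0.12, 0, 0, 0, 0], [0, 0, -0.147, 0, 0, 0, 0], [0, 0, -0.147, 0, 0, 0, 0], [0, 0, -0.147, 0, 0, 0, 1], [0, 0, -0.147, 0, 0, 0, 1], [0, 0, -0.147, 0, 0, 0, 1], [0, 0, -0.147, 0, 0, 0, 1], [0, 0, -0.147, 0, 0, 0, 1], [0, 0, -0.147, 0, 0, 0, 1]]])

```text
clock: 22.4
eef_pos: [374.9, -282.2, 49.6]
eef_rot: [-3.142, -0.0, -0.751]
wrist_force: [0.9, 0.2, -0.4]
finger_gap: 49.1
finger_force: 0.0
```

Emit:
servo_tool(motion=[[[0, 0, 0, 0, 0, 0, 1], [0, 0, 0, 0, 0, 0, 1], [0, 0, 0, 0, 0, 0, 1], [0, 0, 0, 0, 0, 0, 1], [0, 0, 0, 0, 0, 0, 1]]])

```text
clock: 22.9
eef_pos: [374.9, -282.2, 49.5]
eef_rot: [3.142, -0.0, -0.751]
wrist_force: [-0.7, -1.1, 0.5]
finger_gap: 34.3
finger_force: 29.7
```

Emit:
servo_tool(motion=[[[0, 0, 0.06, 0, 0, 0, 1], [0, 0, 0.14, 0, 0, 0.03, 1], [0.06, 0.01, 0.16, 0, 0, 0.075, 1], [0.13, 0.02, 0.16, 0, 0, 0.12, 1], [0.2, 0.035, 0.16, 0, 0, 0.165, 1], [0.27, 0.05, 0.16, 0, 0, 0.21, 1], [0.34, 0.06, 0.16, 0, 0, 0.255, 1], [0.41, 0.07, 0.16, 0, 0, 0.3, 1], [0.47, 0.08, 0.16, 0, 0, 0.345, 1], [0.51, 0.088, 0.16, 0, 0, 0.39, 1]]])

```text
clock: 23.9
eef_pos: [631.2, -237.1, 128.2]
eef_rot: [-3.14, 0.001, 0.481]
wrist_force: [-0.9, -0.2, -3.6]
finger_gap: 34.0
finger_force: 29.6
```

Emit:
servo_tool(motion=[[[0.013, 0.003, 0, 0, 0, 0.045, 1], [0.013, 0.003, 0, 0, 0, 0.09, 1], [0.013, 0.003, 0, 0, 0, 0.097, 1], [0.013, 0.003, 0, 0, 0, 0.097, 1]]])

```text
clock: 24.3
eef_pos: [636.1, -236.5, 128.9]
eef_rot: [-3.141, 0.0, 0.776]
wrist_force: [-0.0, -0.0, -2.6]
finger_gap: 34.4
finger_force: 29.6
```

Emit:
servo_tool(motion=[[[0, 0, -0.05, 0, 0, 0, 1], [0, 0, -0.1, 0, 0, 0, 1], [0, 0, -0.13, 0, 0, 0, 1], [0, 0, -0.143, 0, 0, 0, 1], [0, 0, -0.143, 0, 0, 0, 1], [0, 0, -0.143, 0, 0, 0, 1]]])

```text
clock: 24.9
eef_pos: [636.8, -236.8, 58.9]
eef_rot: [3.141, -0.001, 0.778]
wrist_force: [-1.0, 0.5, -2.6]
finger_gap: 34.1
finger_force: 29.7
```

Emit:
servo_tool(motion=[[[0, 0, 0, 0, 0, 0, 0.5], [0, 0, 0, 0, 0, 0, 0.3], [0, 0, 0, 0, 0, 0, 0], [0, 0, 0, 0, 0, 0, 0], [0, 0, 0.06, 0, 0, 0, 0], [0, 0, 0.14, 0, 0, 0, 0], [0, 0, 0.24, 0, 0, 0, 0], [0, 0, 0.32, 0, 0, 0, 0], [-0.1, 0.05, 0.32, 0, 0, 0, 0], [-0.2, 0.1, 0.32, 0, 0, 0, 0]]])

```text
clock: 25.9
eef_pos: [547.1, -192.0, 218.7]
eef_rot: [3.139, -0.001, 0.779]
wrist_force: [1.1, -0.3, 0.3]
finger_gap: 94.0
finger_force: 0.0
```

```bash
python3 look.py 5 white,517,446,55 blue,509,-412,8 green,636,-236,8 yellow,436,-87,0  2>/dev/null|grep -v top
```

```text
both white slab [513.3 445.7] size 132.9 141.8 n 934 139 197 band [521.2 447.6 138.5] head [567.3 427.8] yaw -1.259 yaw_bandhead -0.406
scene white slab [509.9 433.1] size 109.8 142.7 n 547 79 143 band [523.3 449.1 138.1] head [569.  430.1] yaw -0.399 yaw_bandhead -0.395
both blue slab [ 515.9 -411.6] size 106.7 73.0 n 364 46 91 band [ 511.9 -403.2   90.8] head [ 562.7 -396.6] yaw 0.084 yaw_bandhead 0.129
scene blue slab [ 516.2 -411.6] size 106.1 73.0 n 172 8 44 band [ 516.1 -394.6   89.5] head [ 565.6 -395.2] yaw 0.084 yaw_bandhead -0.012
both green slab [ 637.8 -234. ] size 106.0 61.5 n 150 11 63 band [ 638.5 -236.8   90.8] head [ 676.2 -200.9] yaw 0.643 yaw_bandhead 0.761
scene green slab [ 635.4 -231.7] size 105.8 58.1 n 149 11 63 band [ 638.5 -236.8   90.8] head [ 676.2 -200.9] yaw 0.495 yaw_bandhead 0.761
both yellow slab [433.1 -88.1] size 107.7 59.8 n 192 29 67 band [435.9 -85.5  83.1] head [481.5 -66.8] yaw 0.274 yaw_bandhead 0.39
scene yellow slab [433.1 -88.1] size 107.7 59.8 n 192 29 67 band [435.9 -85.5  83.1] head [481.5 -66.8] yaw 0.274 yaw_bandhead 0.39
```

View pics/s5.png

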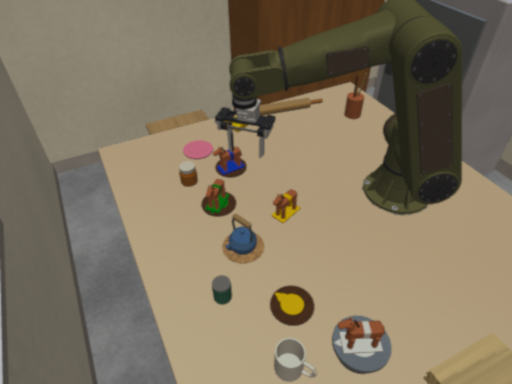

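Green, blue and white are all standing on their places (scene (217,198), (230,160), (362,335)). Yellow is unmoved at (433.5,-87.5), yaw about 0.36.

Emit:
servo_tool(motion=[[[-0.03, 0.03, 0, 0, 0, 0.045, 0], [-0.06, 0.06, 0, 0, 0, 0.09, 0], [-0.1, 0.09, 0, 0, 0, 0.135, 0], [-0.13, 0.12, 0, 0, 0, 0.18, 0], [-0.16, 0.15, 0, 0, 0, 0.225, 0], [-0.2, 0.18, 0, 0, 0, 0.27, 0], [-0.227, 0.209, 0, 0, 0, 0.315, 0], [-0.227, 0.209, 0, 0, 0, 0.36, 0], [-0.227, 0.209, 0, 0, 0, 0.405, 0], [-0.227, 0.209, 0, 0, 0, 0.45, 0]]])

```text
clock: 27.0
eef_pos: [434.3, -87.7, 218.5]
eef_rot: [3.141, 0.001, 2.199]
wrist_force: [-0.0, 0.4, -0.2]
finger_gap: 93.9
finger_force: 0.0
```

Emit:
servo_tool(motion=[[[0, 0, 0, 0, 0, 0.045, 0], [0, 0, 0, 0, 0, 0.09, 0], [0, 0, 0, 0, 0, 0.135, 0], [0, 0, 0, 0, 0, 0.18, 0], [0, 0, 0, 0, 0, 0.225, 0], [0, 0, 0, 0, 0, 0.27, 0], [0, 0, 0, 0, 0, 0.315, 0], [0, 0, -0.04, 0, 0, 0.36, 0], [0, 0, -0.1, 0, 0, 0.405, 0], [0, 0, -0.15, 0, 0, 0.416, 0]]])

```text
clock: 28.0
eef_pos: [434.2, -87.7, 142.2]
eef_rot: [-3.141, 0.001, -2.778]
wrist_force: [0.4, -0.6, -0.9]
finger_gap: 94.2
finger_force: 0.0
```

```bash
python3 look.py 6 yellow,436,-87,0  2>/dev/null; python3 -c "
from h import *
print(manip.read_state()['eef_pos'],manip.read_state()['joints'])"
```

```text
both yellow slab [438. -90.] size 103.9 61.5 n 212 43 60 band [433.4 -88.2  83.1] head [483.8 -66.9] yaw 0.358 yaw_bandhead 0.4
top yellow slab [ 433.7 -114.1] size 26.8 5.9 n 18 13 1 band [429.2 -93.3  84. ] head [369.6 -96. ] yaw -2.785 yaw_bandhead -3.097
scene yellow slab [438. -90.] size 103.9 61.5 n 194 30 59 band [435.3 -86.   82.7] head [483.8 -66.7] yaw 0.358 yaw_bandhead 0.377
[432.8989548  -87.35034642 140.85977775] [-2.82095819e-01  1.04175325e-01  1.86201329e+00  2.96368852e-05
  1.17960519e+00 -2.21153184e+00]
```

Emit:
servo_tool(motion=[[[0, 0, -0.06, 0, 0, 0, 0], [0, 0, -0.12, 0, 0, 0, 0], [0, 0, -0.17, 0, 0, 0, 0], [0, 0, -0.184, 0, 0, 0, 0], [0, 0, -0.184, 0, 0, 0, 0], [0, 0, -0.184, 0, 0, 0, 1], [0, 0, -0.184, 0, 0, 0, 1], [0, 0, -0.184, 0, 0, 0, 1], [0, 0, -0.184, 0, 0, 0, 1], [0, 0, -0.184, 0, 0, 0, 1]]])

```text
clock: 29.1
eef_pos: [434.0, -87.7, 51.2]
eef_rot: [-3.141, 0.0, -2.783]
wrist_force: [0.4, 0.3, -0.8]
finger_gap: 57.5
finger_force: 0.0
```

Emit:
servo_tool(motion=[[[0, 0, 0, 0, 0, 0, 1], [0, 0, 0, 0, 0, 0, 1], [0, 0, 0, 0, 0, 0, 1], [0, 0, 0, 0, 0, 0, 1], [0, 0, 0, 0, 0, 0, 1], [0, 0, 0, 0, 0, 0, 1]]])

```text
clock: 29.7
eef_pos: [433.9, -87.7, 51.0]
eef_rot: [-3.141, 0.0, -2.783]
wrist_force: [1.0, -1.2, 0.2]
finger_gap: 33.6
finger_force: 30.0
```

Emit:
servo_tool(motion=[[[0, 0, 0.08, 0, 0, 0, 1], [0, 0, 0.18, 0, 0, 0, 1], [0, 0, 0.27, 0, 0, -0.03, 1], [0.02, 0.04, 0.3, 0, 0, -0.075, 1], [0.05, 0.1, 0.3, 0, 0, -0.12, 1], [0.08, 0.17, 0.3, 0, 0, -0.165, 1], [0.12, 0.24, 0.3, 0, 0, -0.21, 1], [0.16, 0.31, 0.3, 0, 0, -0.255, 1], [0.195, 0.38, 0.3, 0, 0, -0.3, 1], [0.23, 0.45, 0.3, 0, 0, -0.345, 1]]])

```text
clock: 30.7
eef_pos: [549.0, 139.0, 200.3]
eef_rot: [-3.141, -0.001, 2.41]
wrist_force: [0.8, -0.8, -2.0]
finger_gap: 33.7
finger_force: 29.9
```

Emit:
servo_tool(motion=[[[0.035, 0.07, 0, 0, 0, -0.045, 1], [0.07, 0.14, 0, 0, 0, -0.09, 1], [0.1, 0.2, 0, 0, 0, -0.135, 1], [0.114, 0.224, 0, 0, 0, -0.135, 1], [0.114, 0.224, 0, 0, 0, -0.135, 1], [0.114, 0.224, 0, 0, 0, -0.135, 1]]])

```text
clock: 31.3
eef_pos: [605.4, 249.0, 200.1]
eef_rot: [-3.14, -0.0, 1.993]
wrist_force: [0.1, -0.1, -2.8]
finger_gap: 33.5
finger_force: 29.9
```

Emit:
servo_tool(motion=[[[0, 0, -0.06, 0, 0, 0, 1], [0, 0, -0.14, 0, 0, 0, 1], [0, 0, -0.2, 0, 0, 0, 1], [0, 0, -0.25, 0, 0, 0, 1], [0, 0, -0.275, 0, 0, 0, 1], [0, 0, -0.282, 0, 0, 0, 1], [0, 0, -0.282, 0, 0, 0, 1], [0, 0, -0.282, 0, 0, 0, 1]]])

```text
clock: 32.1
eef_pos: [606.5, 249.4, 61.6]
eef_rot: [3.139, 0.0, 1.992]
wrist_force: [0.5, 0.3, -3.4]
finger_gap: 34.2
finger_force: 29.9
```

Emit:
servo_tool(motion=[[[0, 0, 0, 0, 0, 0, 0.5], [0, 0, 0, 0, 0, 0, 0.3], [0, 0, 0, 0, 0, 0, 0], [0, 0, 0, 0, 0, 0, 0], [0, 0, 0.06, 0, 0, 0, 0], [0, 0, 0.14, 0, 0, 0, 0], [0, 0, 0.24, 0, 0, 0, 0], [0, 0, 0.32, 0, 0, 0, 0], [-0.1, -0.08, 0.32, 0, 0, 0, 0], [-0.2, -0.16, 0.32, 0, 0, 0, 0]]])

```text
clock: 33.1
eef_pos: [527.5, 186.6, 220.7]
eef_rot: [3.139, 0.0, 1.993]
wrist_force: [1.0, -0.5, 0.2]
finger_gap: 94.4
finger_force: 0.0
```

Emit:
servo_tool(motion=[[[-0.09, -0.03, 0.04, 0, 0, 0, 0], [-0.18, -0.06, 0.08, 0, 0, 0, 0], [-0.26, -0.1, 0.1, 0, 0, 0, 0], [-0.3, -0.12, 0.1, 0, 0, 0, 0], [-0.3, -0.12, 0.1, 0, 0, 0, 0]]])

```text
clock: 33.6
eef_pos: [376.4, 126.3, 271.2]
eef_rot: [3.139, 0.001, 1.992]
wrist_force: [0.8, 0.1, 0.1]
finger_gap: 93.8
finger_force: 0.0
```

```bash
python3 look.py 7 white,517,446,55 blue,509,-412,8 green,636,-236,8 yellow,606,249,8  2>/dev/null
python3 - <<'E'
import cv2
a=cv2.imread("pics/t7.png")[150:450,90:640]; cv2.imwrite("pics/t7c.png",cv2.resize(a,(800,436),interpolation=2))
E
```

```text
both white slab [511.6 451.5] size 138.4 137.1 n 883 136 200 band [521.5 447.8 138.6] head [567.4 427.2] yaw 0.467 yaw_bandhead -0.421
top white slab [530.2 460.5] size 111.4 119.6 n 338 56 61 band [518.9 445.9 139.3] head [562.7 422.8] yaw -0.227 yaw_bandhead -0.486
scene white slab [510.2 433.9] size 109.8 144.1 n 545 80 139 band [523.3 449.1 138.1] head [568.8 429.8] yaw -0.429 yaw_bandhead -0.4
both blue slab [ 513.9 -409.5] size 102.7 69.5 n 358 54 90 band [ 512.2 -403.4   90.9] head [ 562.1 -396.7] yaw 0.089 yaw_bandhead 0.132
top blue slab [ 509.6 -402.1] size 99.4 51.7 n 186 40 47 band [ 511.3 -405.2   91.2] head [ 559.4 -398.6] yaw 0.172 yaw_bandhead 0.136
scene blue slab [ 515.2 -408.9] size 101.1 69.3 n 172 14 43 band [ 514.6 -398.2   90.1] head [ 565.  -396.1] yaw 0.124 yaw_bandhead 0.042
both green slab [ 637.5 -234. ] size 108.4 62.2 n 168 19 109 band [ 637.7 -238.7   90.7] head [ 674.3 -201.3] yaw 0.713 yaw_bandhead 0.795
top green slab [ 630.7 -237. ] size 100.2 33.3 n 15 8 52 band [ 636.7 -240.7   91. ] head [ 669.4 -203.6] yaw 1.075 yaw_bandhead 0.848
scene green slab [ 633.9 -230.4] size 108.4 57.7 n 153 11 57 band [ 638.4 -237.2   90.5] head [ 677.6 -198.5] yaw 0.506 yaw_bandhead 0.779
both yellow slab [607.  245.9] size 70.9 114.8 n 661 109 156 band [606.5 251.8  91.3] head [626.3 209.3] yaw -1.028 yaw_bandhead -1.136
top yellow slab [595.9 241.5] size 51.9 111.4 n 272 45 65 band [603.2 251.6  91.9] head [624.  204.9] yaw -0.858 yaw_bandhead -1.154
scene yellow slab [616. 256.] size 58.7 115.1 n 389 64 91 band [608.8 252.   90.9] head [629.7 212.6] yaw -0.862 yaw_bandhead -1.084
```

View pics/t7c.png

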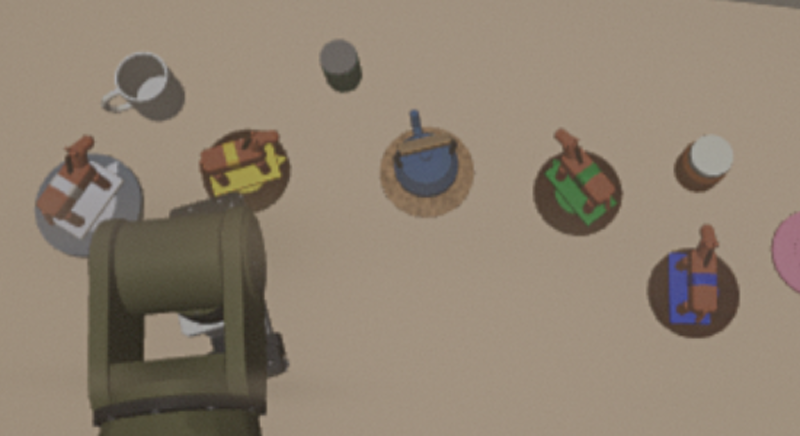

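View pics/s7.png

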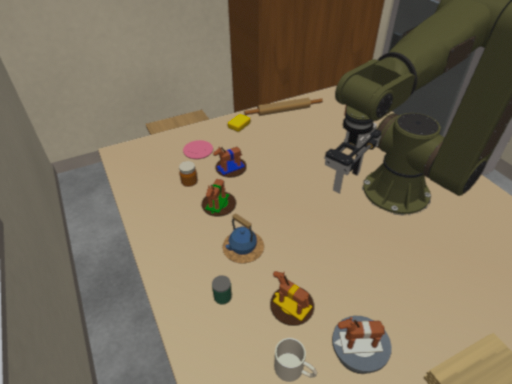

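The pictures show all four horses centred on their own colours with noses along the wedges. The teapot is on the mat at (427,170) and the bystanders are untouched. Handing in.

```bash
python3 -c "
from cell import manip
print(manip.sign_off())"
```

```text
the job is handed in; nothing more can be done
None
```

I handed the job in with the teapot upright on the cork mat and all four horses (white, blue, green and yellow were all there) on their own places, noses along the pointers; by the last camera check all were within tolerance, and sign-off returned no verdict.

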